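# Open the sprung box clamp to its pointer and hold it

### The job

Get the painter's sprung clamp ready for the next box: its sticky sliding jaw has stopped a little short, so first push it home until you feel it seat against the fixed jaw. Then pull its rod out by the wooden grip post, against the spring, until the jaw's index stands level with the brass pointer, and finish while holding it there. Leave the pointer where it is set and do not disturb the things standing around.

Things in the scene. Friction and masses are not known exactly. Their poses are not given: they have to be found in the camera images.
- holder: sprung box clamp fixed to the table: wooden board 300 x 130 x 18; origin under the board's centre, z up, x along the board the way the sliding jaw is pulled out. A steel tube (18 across, axis 42 above the table, x -145 to -18) ends at the fixed jaw (x -23 to -5, y +-30, top 60 above the table); a 10 mm rod telescopes out of it and carries the sliding jaw
- extension (a joint): extension of rod and sliding jaw, m: 0 = home, seated on the fixed jaw (hard stop); grows as pulled out along the holder's +x, hard stop at 0.095. Inner spring pulls home with 150 N/m; the sticky rod adds 3.5 N friction either way (up to 15 N to pull). Found 8 to 20 mm out, held by friction; let go beyond 23 mm it runs back
- jaw: sliding jaw: dark wooden plate, 60 mm high (x -5 to +9, y +-30), with the light wooden grip post behind it: 28 mm along x, 20 mm across (y), up to 100 mm above the table, its centre line at x = 23, y = 0. Axes as the holder's; its origin is the holder's origin moved along x by the extension
- post_grip (a point): point on the centre line of the grip post, 82 mm above the table (18 mm under its top): where to pinch it from above, fingers on the two faces that look along the holder's y (20 mm apart)
- jaw_index (a point): free end of the sliding jaw's steel index: a 4 mm wide tongue 36 mm above the table that sticks out to the holder's -y side (ends at y = -40 mm); its middle is at holder x = 2 mm + extension
- pointer_tip (a point): tip of the brass pointer: a 4 mm wide tongue 36 mm above the table, on a brass slider 18 x 14 mm on the scale rail along the board's -y edge; the tip (y = -42 mm) points to +y, just beside the path of the jaw's index. Its holder x is where the middle of the index must come (extension 45 to 75 mm). It stays unless pushed (4 N)
- lacquer_box: bystander: small open black box with a red inside, 85 x 65 x 34 high, loose, near the clamp; origin under its centre
- varnish_jar: bystander: closed amber jar, 48 across, 55 high, loose, beside the tube of the clamp; origin under its centre
- paint_pot: bystander: small closed pot, 40 across, 40 high, loose, beside the clamp; origin under its centre
- brushes: bystander: bundle of paint brushes held by a band, 170 long, 20 high, lying loose; origin under its centre
- wood_bridge: bystander: wooden bridge-shaped hand rest, 160 x 36 x 52 high, loose, away to the left; origin under its centre
- mug: bystander: white mug 92 high, loose, away to the right; origin under its centre

How it is judged:
By the outcome, as a careful person would: the job done as asked, in the order asked, and still so for the second after the job is handed in, while the arm keeps its last pose, push and grip.
It also fails if it takes over 35 s, if anything falls off the work surface, if the arm or the gripper's body presses on something with over 40 N, if the wrist force passes 120 N, or if a joint passes its speed limit or range.

### The arm

A 6-joint arm with a two-finger parallel gripper is mounted at the origin on the work surface. World frame = base frame: x ahead of the robot, y to its left, z up, the work surface at z = 0. Lengths are in m, angles in rad, forces in N, time in s.
With the tool pointing down it reaches from about 0.35 to 0.925 m from the base axis. Payload 6.4 kg.
Tool frame: the origin (TCP) lies at the very end of the fingers, on their centre line; the grasp point (between the pads) lies 19 mm behind it (ctrl.tcp_to_grasp is the distance from the TCP to the grasp point, in m); x points along the fingers, y is the direction in which the jaws open and shut, and the axes are right-handed (so a half turn about x gives the same grasp; the last joint's range is limited). The gripper opens to 94 mm and grips with 3 to 60 N. Pads are 16 mm wide; open, the fingers measure 119 mm over their backs; the gripper's body (75 mm by 177 mm) begins 78 mm behind the grasp point.
Start: joints at [-1.333, 0.245, 1.558, -0, 1.339, -0.174], TCP at [0.26, -0.596, 0.205] pointing down, gripper open.
Joint ranges: [-3.13, 3.13], [-1.02, 2.26], [0.13, 2.54], [-0.95, 4.09], [0.21, 2.88], [-2.74, 2.74]. Speed limits (rad/s): [2.57, 2.57, 3.14, 3.14, 3.14, 3.14].

### API

Orientations are given as a 3x3 rotation matrix whose columns are the frame's x, y, z axes.
In Python, from workcell import ctrl, read_camera gives the robot as it stands.
- The arm moves only by the tool drive_tool, never from a script. Its argument "commands" is a list of rows, each a list of 6 numbers: the shift along the tool's x, y, z in m, then the turn, a rotation vector about the tool's x, y, z in degrees. In form: [[tx, ty, tz, wx, wy, wz], ...]. A call has 1 to 10 rows; each row shifts and turns the commanded pose from where the row before left it, along the tool's axes as they then stand; what a row does not reach is not made up. A row lasts 1/10 s, in which the tool goes at most 50 mm and 8.59 degrees, less where a joint would pass 70% of its speed; a pose out of reach is approached as far as the arm can. A call with a gripper value outside its range is refused whole. "claw" is the finger opening in m, from 0 to 0.094, set as the call begins (left out, the last holds). The fingers move at their own pace and stop on an object; "force" is the grip in N (left out, the last holds). Time passes only in rows, so rows that do not move let the fingers close. It gives the time, the measured TCP pose, the force and the opening at its end, in the units of the state.
- ctrl.state(): the state, without advancing time (a new reading comes with each control period).
- read_camera(name): name is "scene" or "top" or "wrist"; returns a dict with "color" (480x640x3 uint8, red, green, blue), "K" (3x3 intrinsics, pixels), "cam_to_world" (4x4, takes a point from camera to world coordinates). Camera axes: x right, y up, looking along -z (the intrinsics and any distortion apply to the point x, -y, -z); pixel columns grow to the right and rows downward; lengths in m; the calibration is good to about 2 mm. The wrist camera is an equidistant fisheye: a pixel r from the principal point sees the ray r / f radians off the axis. A picture is of the moment at which its call begins. There is no depth.
- ctrl.sign_off(): hands the job in, once; it reports no verdict.
The state is a dict: "t": time; "joint_pos": joint angles; "joint_velocities": joint speeds; "effort": joint torques, N m; "position": TCP position; "orientation": TCP orientation; "wrist_force": force on the tool from outside, world axes, zero at the start; "wrist_torque": the same for the moment, N m; "opening": finger opening in m.
Only numpy, scipy, OpenCV 4.12 (cv2) and the standard library are available. Lean on these libraries where they do the work, as an engineer would, in place of code of your own. Each camera call takes 0.05 s, during which the arm holds its last target.

## Working session

There is one attempt and no reset: what is moved stays moved. The work goes in short steps, Python scripts to look and compute and a tool call to move; the robot and the scene stay as the last step left them, time stands still between calls to the robot, and variables do not carry over. Pictures are saved under pics/ and viewed, and the job is handed in when it is done.

Besides the shell and the picture viewer there is one more tool, called after ">>>" as name([rows], argument=value, ...), one row to a line, values as JSON. drive_tool: Moves the arm, as the interface text tells. Its arguments: {"type":"object","properties":{"commands":{"type":"array","items":{"type":"array","items":{"type":"number"}}},"claw":{"type":"number"},"force":{"type":"number"}},"required":["commands"]}

```bash
mkdir -p pics; ls; python3 - <<'E'
from workcell import ctrl, read_camera
import cv2
for n in("scene","top","wrist"):
    r=read_camera(n); cv2.imwrite(f"pics/{n}0.png",r["color"][:,:,::-1]); print(n,r["K"],r["cam_to_world"])
print(ctrl.state(),ctrl.tcp_to_grasp)
E
```

```text
pics
scene [[598.88411444   0.         311.62412824]
 [  0.         598.88411444 238.60417346]
 [  0.           0.           1.        ]] [[ 0.84075426 -0.36537915  0.39953768  1.18978307]
 [ 0.54103203  0.53916526 -0.64543409 -0.98285617]
 [ 0.02041132  0.75881414  0.65098731  1.09875607]
 [ 0.          0.          0.          1.        ]]
top [[577.97778903   0.         325.89314803]
 [  0.         577.97778903 241.71832984]
 [  0.           0.           1.        ]] [[-0.02414696  0.99406421 -0.10608141  0.41840287]
 [-0.99964864 -0.02516959 -0.00831168  0.05212178]
 [-0.01093237  0.10584344  0.99432271  1.40988177]
 [ 0.          0.          0.          1.        ]]
wrist [[371.64829954   0.         323.92821442]
 [  0.         371.64829954 233.72352639]
 [  0.           0.           1.        ]] [[ 4.00785766e-01  8.81456006e-01  2.49812090e-01  3.33257132e-01]
 [-9.16171257e-01  3.85896257e-01  1.08232655e-01 -5.64632582e-01]
 [-9.99226674e-04 -2.72248764e-01  9.62226383e-01  3.84158494e-01]
 [ 0.00000000e+00  0.00000000e+00  0.00000000e+00  1.00000000e+00]]
{'t': 0.15, 'joint_pos': array([-1.33312862e+00,  2.45654379e-01,  1.55872612e+00,  7.30851232e-06,
        1.33871318e+00, -1.74100329e-01]), 'joint_velocities': array([ 0.00059312, -0.0011547 , -0.00393073, -0.0021364 , -0.00343573,
       -0.00015888]), 'effort': array([-1.36435610e-04, -4.16266179e+01, -3.14981997e+01,  6.85670692e-02,
        3.16412863e-02, -8.47835577e-05]), 'position': array([ 0.26004579, -0.59520856,  0.20460227]), 'orientation': array([[-3.46483686e-04,  4.00228403e-01, -9.16415356e-01],
       [ 1.46050612e-03, -9.16414231e-01, -4.00228464e-01],
       [-9.99998873e-01, -1.47710287e-03, -2.67013452e-04]]), 'wrist_force': array([0.10380669, 0.73621574, 0.08674673]), 'wrist_torque': array([ 0.02937059, -0.03954794,  0.01836392]), 'opening': 0.09386941741573307} 0.0188
```

View pics/scene0.png

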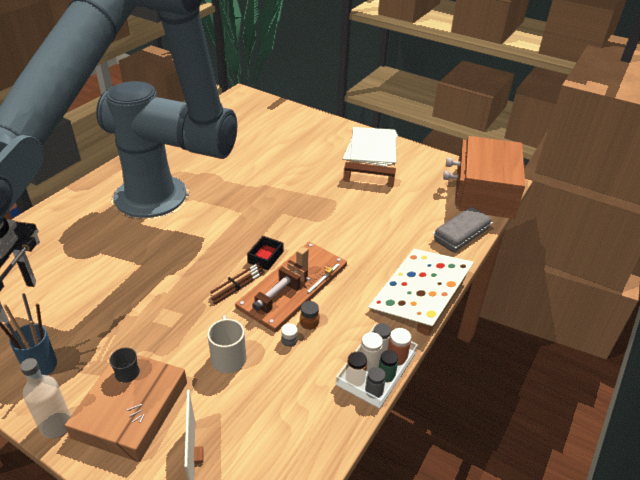

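View pics/top0.png

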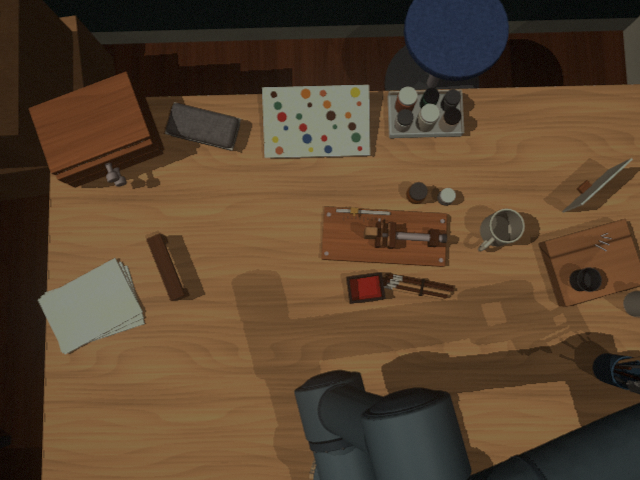

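View pics/wrist0.png

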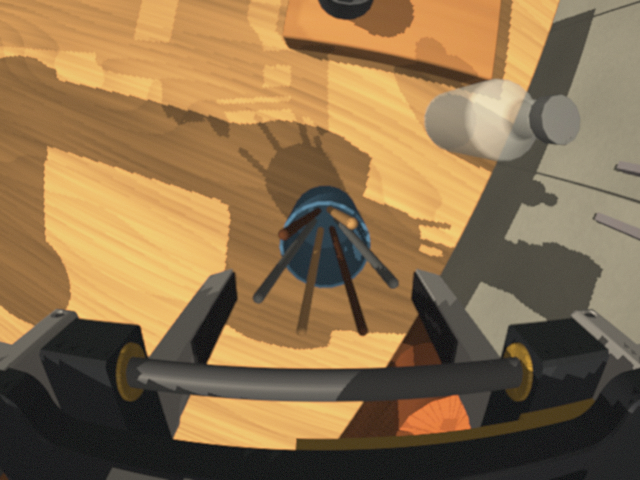

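```bash
cat > h.py <<'E'
from workcell import ctrl, read_camera
import cv2, numpy as np
def crop(n,x0,y0,x1,y1,s,out,r=None):
    r=r or read_camera(n); c=r["color"][y0:y1,x0:x1,::-1]
    cv2.imwrite(out,cv2.resize(c,None,fx=s,fy=s,interpolation=cv2.INTER_CUBIC)); return r
def ray(r,u,v):
    K=r["K"];T=np.array(r["cam_to_world"])
    a=(u-K[0,2])/K[0,0];b=(v-K[1,2])/K[1,1]
    d=np.array([a,-b,-1.])
    return T[:3,3],T[:3,:3]@d
def at(r,u,v,z):
    o,d=ray(r,u,v); return o+d*(z-o[2])/d[2]
def proj(r,p,fish=False):
    K=r["K"];T=np.array(r["cam_to_world"]); q=T[:3,:3].T@(np.array(p)-T[:3,3]); q=np.array([q[0],-q[1],-q[2]])
    if fish:
        rr=np.hypot(q[0],q[1]); th=np.arctan2(rr,q[2]); return np.array([K[0,2]+K[0,0]*th*q[0]/rr,K[1,2]+K[1,1]*th*q[1]/rr])
    return np.array([K[0,2]+K[0,0]*q[0]/q[2],K[1,2]+K[1,1]*q[1]/q[2]])
E
python3 - <<'E'
from h import *
crop("top",310,180,470,300,5,"pics/topc.png")
crop("scene",200,225,360,345,5,"pics/scc.png")
E
```

```text
(no output)
```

View pics/topc.png

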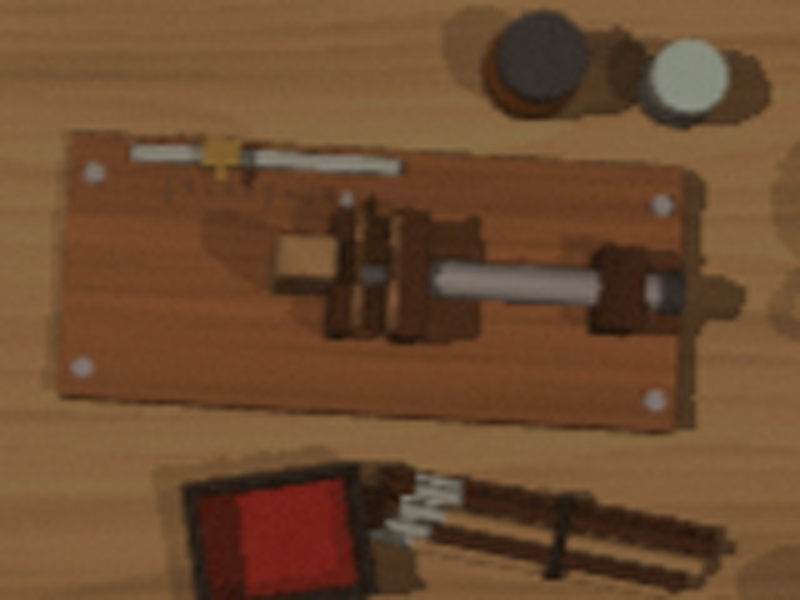

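View pics/scc.png

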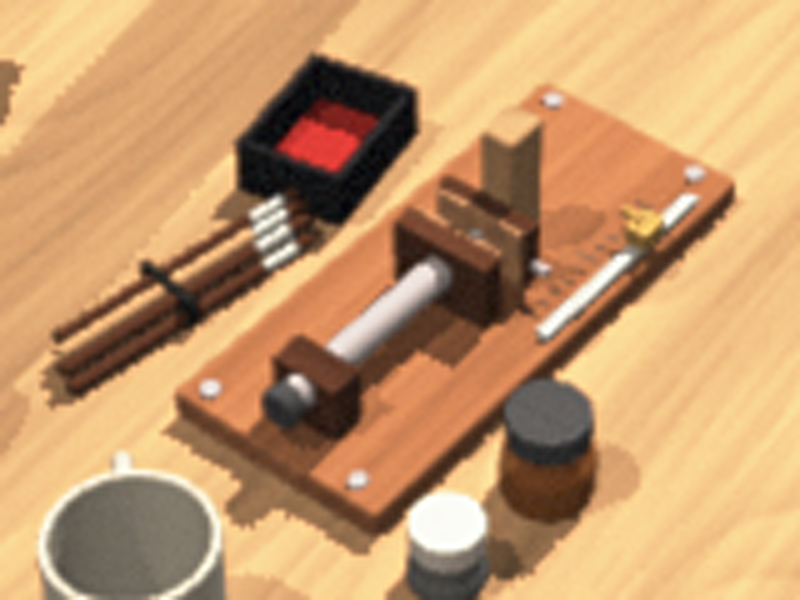

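```bash
cat >> h.py <<'E'
def px(u,v,s=5,x0=310,y0=180): return x0+(u+.5)/s-.5, y0+(v+.5)/s-.5
E
python3 - <<'E'
from h import *
r=read_camera("top"); s=read_camera("scene")
C=[(70,132,150,-65),(690,168,-150,-65),(676,431,-150,65),(58,397,150,65)]
P=np.array([at(r,*px(u,v),.018) for u,v,_,_ in C]); print("top corners",P.round(4))
print(np.linalg.norm(P-np.roll(P,-1,0),axis=1))
C2=[(548,84),(735,188),(375,530),(178,395)]
S=np.array([at(s,*px(u,v,5,200,225),.018) for u,v in C2]);print("scene",S.round(4), np.linalg.norm(S-np.roll(S,-1,0),axis=1))
L=np.array([c[2:] for c in C])/1000
def fit(W):
    M=L-L.mean(0);Q=W[:,:2]-W[:,:2].mean(0)
    th=np.arctan2((M[:,0]*Q[:,1]-M[:,1]*Q[:,0]).sum(),(M*Q).sum())
    return th,W[:,:2].mean(0)
S2=S[[1,2,3,0]]  # -y,+x ; -y,-x ; +y,-x ; +y,+x
for W in (P,S2):
    th,o=fit(W);print(np.degrees(th),o)
    def loc(w): d=w[:2]-o; return np.array([d[0]*np.cos(th)+d[1]*np.sin(th),-d[0]*np.sin(th)+d[1]*np.cos(th)])*1000
    print("post top",loc(at(r,*px(307,257),.100)), loc(at(s,*px(513,127,5,200,225),.1)))
    print("index",loc(at(r,*px(347,199),.036)),loc(at(s,*px(541,267,5,200,225),.036)))
    print("pointer",loc(at(r,*px(220,176),.036)),loc(at(s,*px(626,210,5,200,225),.036)))
E
```

```text
top corners [[ 0.6546  0.0672  0.018 ]
 [ 0.6291 -0.2335  0.018 ]
 [ 0.5014 -0.2208  0.018 ]
 [ 0.5252  0.0761  0.018 ]]
[0.30179726 0.12827438 0.29788454 0.12965875]
scene [[ 0.5273  0.075   0.018 ]
 [ 0.6555  0.0599  0.018 ]
 [ 0.634  -0.239   0.018 ]
 [ 0.5037 -0.2223  0.018 ]] [0.12899209 0.2996474  0.1313009  0.29825015]
85.2686529373292 [ 0.57757427 -0.07774644]
post top [37.40937092  0.52860611] [35.16984411 -0.50445146]
index [ 15.8228323  -36.80792028] [ 17.17524349 -33.51231213]
pointer [ 77.20149598 -44.48781495] [ 77.91730029 -42.08392583]
85.2482959976404 [ 0.58012474 -0.08161394]
post top [41.05211222  3.40396941] [38.81295259  2.37011621]
index [ 19.47884046 -33.94022422] [ 20.83008066 -30.64413578]
pointer [ 80.8602289  -41.59831084] [ 81.57517908 -39.19416754]
```

>>> drive_tool([
  [-0.03,0,0,0,0,0],
  [-0.02,-0.02,-0.028,0,0,0],
  [0,-0.028,-0.038,0,0,0],
  [0,-0.028,-0.038,0,0,0],
  [0,-0.028,-0.038,0,0,0],
  [0,-0.028,-0.038,0,0,0],
  [0,-0.028,-0.038,0,0,0],
  [0,-0.028,-0.038,0,0,0],
  [0,-0.028,-0.038,0,0,0],
  [0,-0.028,-0.038,0,0,0],
])

```text
t: 1.35
position: [0.4674, -0.2374, 0.2557]
orientation: [[0.001, 0.4, -0.916], [-0.0, -0.916, -0.4], [-1.0, 0.001, -0.0]]
wrist_force: [-0.4, -0.6, -0.6]
opening: 0.0942
```

>>> drive_tool([
  [0,-0.028,-0.038,0,0,0],
  [0,-0.028,-0.038,0,0,0],
  [0,0,0,-8,0,0],
  [0,0,0,-8,0,0],
  [0,0,0,-8,0,0],
  [0,0,0,-8,0,0],
  [0,0,0,-8,0,0],
  [0,0,0,-8,0,0],
  [0,0,0,-8,0,0],
  [0,0,0,-5.6,0,0],
])

```text
t: 2.35
position: [0.5139, -0.1574, 0.2555]
orientation: [[0.0, 0.997, -0.079], [-0.0, -0.079, -0.997], [-1.0, 0.0, 0.0]]
wrist_force: [-0.4, -0.1, -0.1]
opening: 0.0941
```

>>> drive_tool([
  [0,0.014,-0.03,0,0,0],
  [0,0.014,-0.03,0,0,0],
  [0,0.014,-0.03,0,0,0],
  [0,0.015,-0.03,0,0,0],
  [0,0,0,0,0,0],
  [0,0,0,0,0,0],
], claw=0.06)

```text
t: 2.95
position: [0.5808, -0.0424, 0.2553]
orientation: [[-0.0, 0.997, -0.083], [-0.0, -0.083, -0.997], [-1.0, -0.0, 0.0]]
wrist_force: [0.8, -0.7, -0.7]
opening: 0.0599
```

```bash
python3 - <<'E'
from h import *
r=read_camera("wrist"); cv2.imwrite("pics/w1.png",r["color"][:,:,::-1]); crop("wrist",220,150,420,300,4,"pics/w1c.png",r)
print(r["cam_to_world"],ctrl.state()["position"])
print(proj(r,[.5805,-.079,.0],True))
E
```

```text
[[ 9.96635617e-01  7.89038473e-02  2.21727292e-02  5.87621059e-01]
 [-8.19595867e-02  9.58574151e-01  2.72797036e-01  3.58815726e-02]
 [ 2.70530652e-04 -2.73696510e-01  9.61816067e-01  4.34918472e-01]
 [ 0.00000000e+00  0.00000000e+00  0.00000000e+00  1.00000000e+00]] [ 0.58054375 -0.04303888  0.25532888]
[325.74644255 226.82424213]
```

View pics/w1.png

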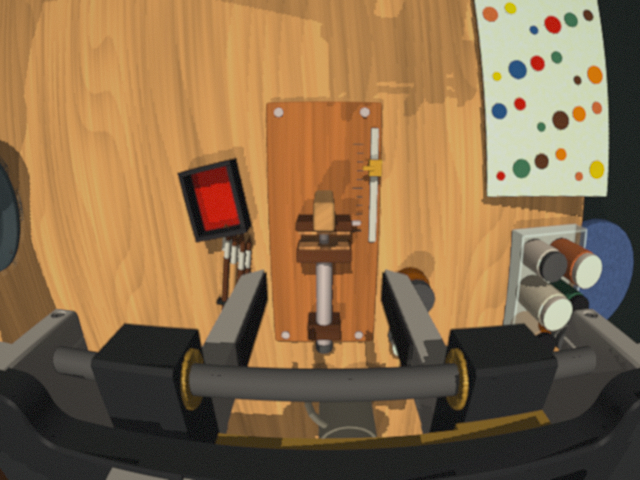

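```bash
python3 - <<'E'
from h import *
crop("wrist",255,90,395,195,5.7,"pics/w2a.png"); crop("wrist",255,170,395,275,5.7,"pics/w2b.png")
crop("wrist",255,275,395,380,5.7,"pics/w2c.png")
E
```

```text
(no output)
```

View pics/w2a.png

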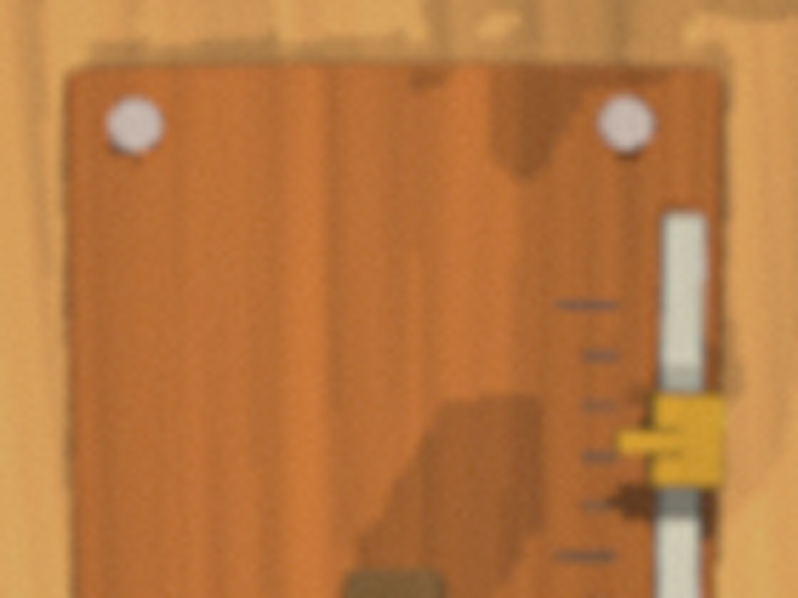

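View pics/w2b.png

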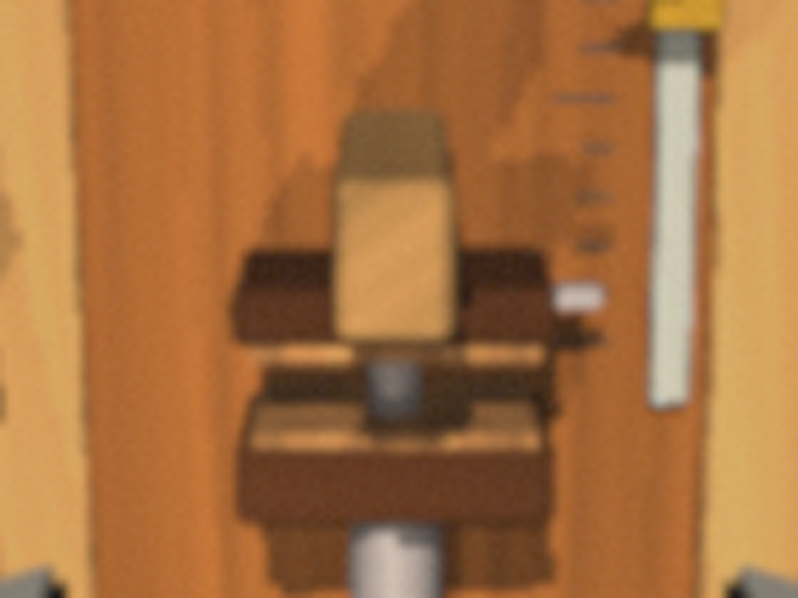

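View pics/w2c.png

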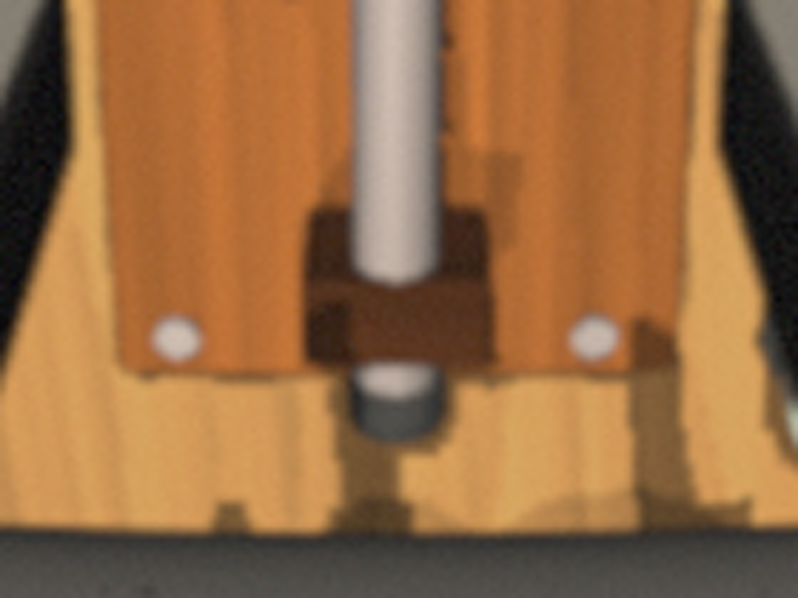

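```bash
cat >> h.py <<'E'
def fat(r,u,v,z):
    K=r["K"];T=np.array(r["cam_to_world"]); a=u-K[0,2];b=v-K[1,2];rr=np.hypot(a,b);th=rr/K[0,0]
    d=np.array([np.sin(th)*a/rr,-np.sin(th)*b/rr,-np.cos(th)]); d=T[:3,:3]@d
    return T[:3,3]+d*(z-T[2,3])/d[2]
def fit(W,L):
    W=np.array(W)[:,:2];L=np.array(L)/1000
    M=L-L.mean(0);Q=W-W.mean(0)
    th=np.arctan2((M[:,0]*Q[:,1]-M[:,1]*Q[:,0]).sum(),(M*Q).sum())
    R=np.array([[np.cos(th),-np.sin(th)],[np.sin(th),np.cos(th)]])
    return th,W.mean(0)-R@L.mean(0),R
E
python3 - <<'E'
from h import *
r=read_camera("wrist")
a=lambda u,v,z:fat(r,*px(u,v,5.7,255,90),z)
b=lambda u,v,z:fat(r,*px(u,v,5.7,255,170),z)
c=lambda u,v,z:fat(r,*px(u,v,5.7,255,275),z)
W=[a(70,66,.018),a(718,68,.018),c(120,372,.018),c(680,372,.018)]
th,o,R=fit(W,[(150,65),(150,-65),(-150,65),(-150,-65)])
print(np.degrees(th),o)
loc=lambda w:((w[:2]-o)@R*1000).round(1)
print([loc(w) for w in W])
print("ptr",loc(a(620,441,.036)))
print("idx",loc(b(603,297,.036)), "ptr-idx",loc(a(620,441,.036))-loc(b(603,297,.036)))
Q=[b(337,178,.1),b(453,178,.1),b(455,338,.1),b(333,338,.1)]
print("post",[loc(q) for q in Q],np.mean(Q,0),loc(np.mean(Q,0)))
print("ticks",[loc(a(600,v,.018)) for v in (304,355,405,456,506,555)])
print("fj",loc(b(400,410,.06)),loc(b(400,520,.06)))
E
```

```text
85.34367922286525 [ 0.57847886 -0.07991119]
[array([149.5,  63.3]), array([148.7, -63. ]), array([-148.8,   64.6]), array([-149.4,  -64.9])]
ptr [ 76.  -42.3]
idx [ 15.1 -40.1] ptr-idx [60.9 -2.2]
post [array([51. ,  9.7]), array([50.9, -9. ]), array([24.2, -9.4]), array([24.3, 10.6])] [ 0.581043   -0.04237307  0.1       ] [37.6  0.5]
ticks [array([101.4, -40. ]), array([ 91.3, -40.1]), array([ 81.4, -40.2]), array([ 71.2, -40.3]), array([ 61.2, -40.4]), array([ 51.3, -40.5])]
fj [-0.3 -0.4] [-22.   -0.3]
```

>>> drive_tool([
  [0.04,0,0,0,0,0],
  [0.04,0,0,0,0,0],
  [0.04,0,0,0,0,0],
  [0.03,0,0,0,0,0],
  [0.02,0,0,0,0,0],
  [0.014,0,0,0,0,0],
  [0.007,0,0,0,0,0],
  [0,0,0,0,0,0],
  [0,0,0,0,0,0],
], claw=0.05)

```text
t: 4.1
position: [0.5817, -0.043, 0.0656]
orientation: [[0.002, 0.996, -0.084], [-0.001, -0.084, -0.996], [-1.0, 0.002, 0.0]]
wrist_force: [0.5, 0.2, 0.9]
opening: 0.0501
```

```bash
python3 - <<'E'
from h import *
r=read_camera("wrist"); cv2.imwrite("pics/w3.png",r["color"][:,:,::-1])
s=crop("scene",200,225,360,345,5,"pics/s3.png")
print(ctrl.state()["position"],ctrl.state()["wrist_force"])
E
```

```text
[ 0.581852   -0.04292712  0.06589026] [-0.2443599  -0.25677922 -0.11894282]
```

View pics/w3.png

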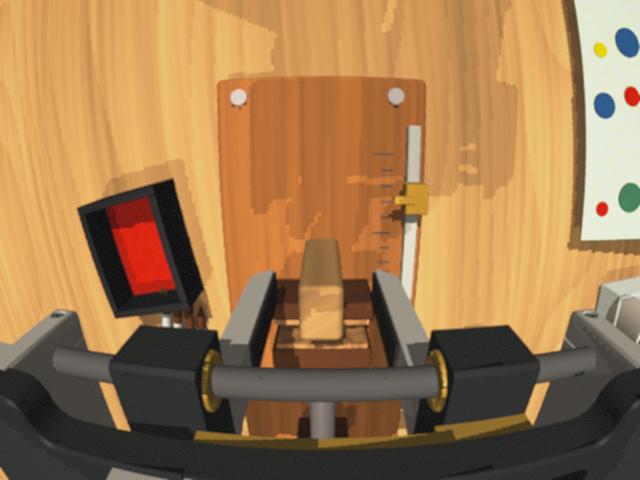

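View pics/s3.png

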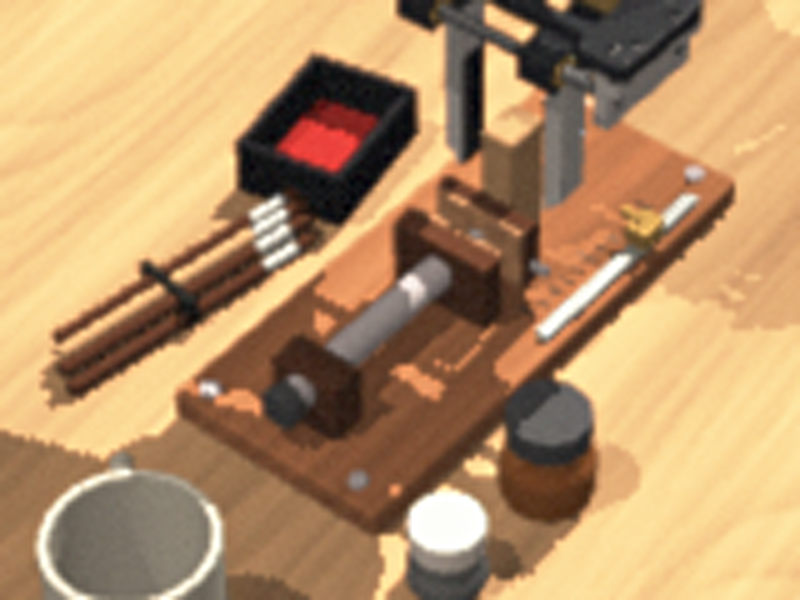

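>>> drive_tool([
  [0.002,0,0,0,0,0],
  [0,0,0,0,0,0],
  [0,0,0,0,0,0],
  [0,0,0,0,0,0],
  [0,0,0,0,0,0],
  [0,0,0,0,0,0],
], claw=0.0, force=45)

```text
t: 4.8
position: [0.5803, -0.0425, 0.0625]
orientation: [[-0.001, 0.997, -0.084], [0.0, -0.084, -0.997], [-1.0, -0.001, -0.0]]
wrist_force: [-4.3, 0.3, 3.3]
opening: 0.0196
```

>>> drive_tool([
  [0,0,0.003,0,0,0],
  [0,0,0.004,0,0,0],
  [0,0,0.003,0,0,0],
  [0,0,0,0,0,0],
  [0,0,0,0,0,0],
])

```text
t: 5.3
position: [0.5795, -0.0526, 0.0625]
orientation: [[-0.001, 0.996, -0.084], [0.0, -0.084, -0.996], [-1.0, -0.001, -0.0]]
wrist_force: [-5.6, 1.4, 4.2]
opening: 0.0197
```

>>> drive_tool([
  [0,0,0.001,0,0,0],
  [0,0,0.001,0,0,0],
  [0,0,0,0,0,0],
])

```text
t: 5.6
position: [0.5794, -0.0542, 0.0625]
orientation: [[-0.001, 0.996, -0.084], [0.001, -0.084, -0.996], [-1.0, -0.001, -0.001]]
wrist_force: [-3.2, 3.1, 4.5]
opening: 0.0197
```

>>> drive_tool([
  [0,0,0.001,0,0,0],
  [0,0,0,0,0,0],
])

```text
t: 5.8
position: [0.5793, -0.0551, 0.0625]
orientation: [[-0.001, 0.996, -0.084], [0.001, -0.084, -0.996], [-1.0, -0.001, -0.001]]
wrist_force: [-5.3, 3.2, 4.5]
opening: 0.02
```

>>> drive_tool([
  [0,0,0.001,0,0,0],
  [0,0,0,0,0,0],
])

```text
t: 6.0
position: [0.5792, -0.056, 0.0625]
orientation: [[-0.001, 0.996, -0.084], [0.001, -0.084, -0.996], [-1.0, -0.001, -0.001]]
wrist_force: [-5.2, 4.5, 5.0]
opening: 0.0196
```

>>> drive_tool([
  [0,0,0.001,0,0,0],
  [0,0,0,0,0,0],
])

```text
t: 6.2
position: [0.5792, -0.0566, 0.0625]
orientation: [[-0.001, 0.996, -0.084], [0.002, -0.084, -0.996], [-1.0, -0.001, -0.002]]
wrist_force: [-4.5, 4.9, 5.2]
opening: 0.0199
```

>>> drive_tool([
  [0,0,0.001,0,0,0],
  [0,0,0,0,0,0],
])

```text
t: 6.4
position: [0.5791, -0.0566, 0.0625]
orientation: [[-0.001, 0.996, -0.084], [0.004, -0.084, -0.996], [-1.0, -0.001, -0.004]]
wrist_force: [-4.3, 9.3, 5.1]
opening: 0.0197
```

>>> drive_tool([
  [0,0,0.001,0,0,0],
  [0,0,0.0005,0,0,0],
  [0,0,0,0,0,0],
])

```text
t: 6.7
position: [0.5791, -0.0567, 0.0625]
orientation: [[-0.001, 0.996, -0.084], [0.006, -0.084, -0.996], [-1.0, -0.001, -0.006]]
wrist_force: [-3.5, 13.9, 5.9]
opening: 0.0198
```

```bash
python3 - <<'E'
from h import *
r=crop("wrist",240,160,440,310,4,"pics/w4.png")
t=crop("top",310,180,470,300,5,"pics/t4.png")
s=crop("scene",200,225,360,345,5,"pics/s4.png")
print(ctrl.state()["position"],ctrl.state()["wrist_force"])
E
```

```text
[ 0.57912246 -0.05674434  0.06255402] [-2.77942186 14.34735418  6.36300673]
```

View pics/s4.png

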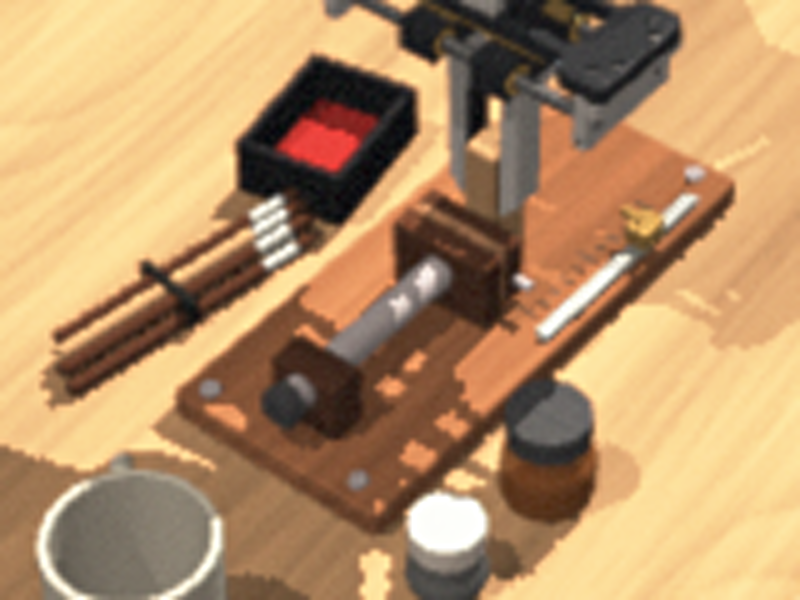

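View pics/w4.png

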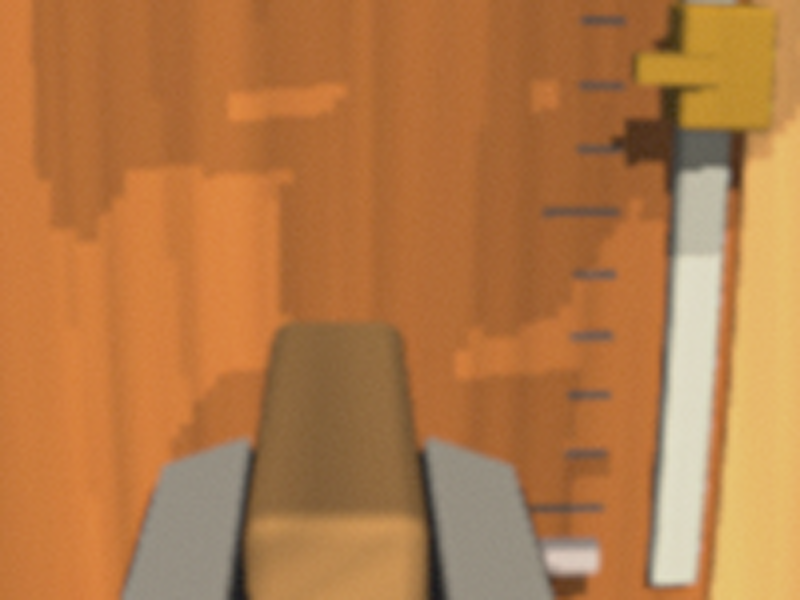

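>>> drive_tool([
  [0,0,-0.004,0,0,0],
  [0,0,-0.008,0,0,0],
  [0,0,-0.008,0,0,0],
  [0,0,-0.008,0,0,0],
  [0,0,-0.008,0,0,0],
  [0,0,-0.008,0,0,0],
  [0,0,-0.008,0,0,0],
  [0,0,-0.008,0,0,0],
  [0,0,-0.006,0,0,0],
  [0,0,-0.004,0,0,0],
], force=55)

```text
t: 7.85
position: [0.5844, 0.0069, 0.0625]
orientation: [[-0.003, 0.997, -0.083], [-0.005, -0.083, -0.997], [-1.0, -0.002, 0.005]]
wrist_force: [-8.1, -12.4, 5.1]
opening: 0.0198
```

>>> drive_tool([
  [0,0,0,0,0,0],
  [0,0,0,0,0,0],
])

```text
t: 8.05
position: [0.5844, 0.0074, 0.0625]
orientation: [[-0.002, 0.996, -0.084], [-0.004, -0.084, -0.996], [-1.0, -0.002, 0.004]]
wrist_force: [-6.9, -8.6, 4.5]
opening: 0.0197
```

```bash
python3 - <<'E'
from h import *
r=crop("wrist",300,160,460,280,5,"pics/w5.png")
t=crop("top",310,180,470,300,5,"pics/t5.png")
s=crop("scene",270,230,370,305,8,"pics/s5.png")
print(ctrl.state()["position"],ctrl.state()["wrist_force"])
E
```

```text
[0.58445791 0.00735366 0.06249307] [-7.30925955 -8.72089134  4.83913835]
```

View pics/s5.png

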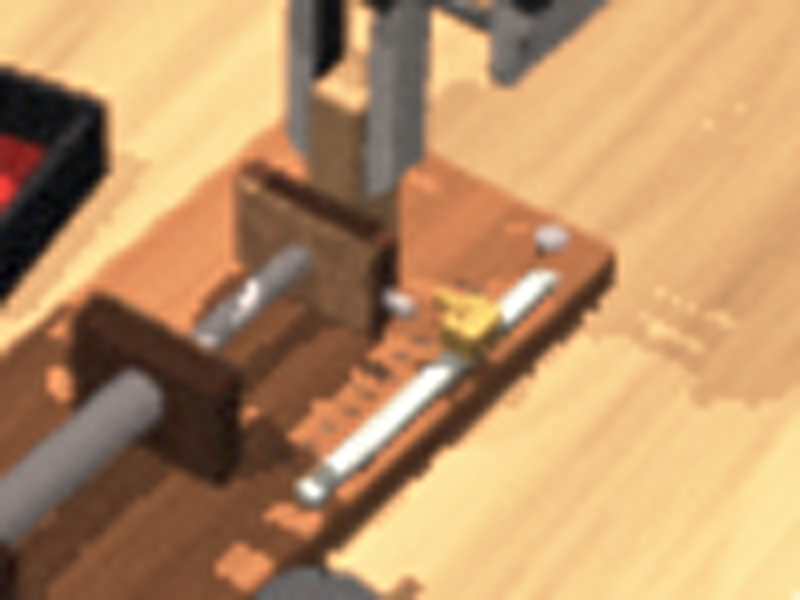

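View pics/w5.png

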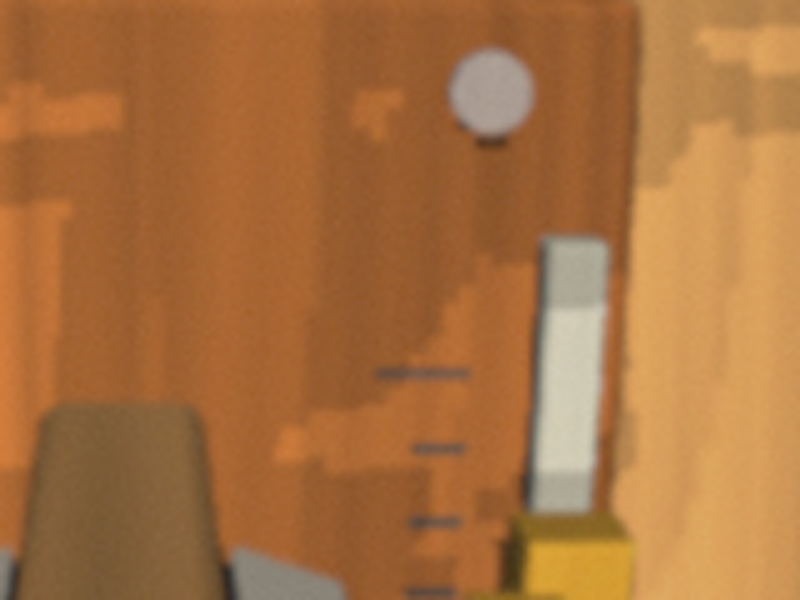

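View pics/t5.png

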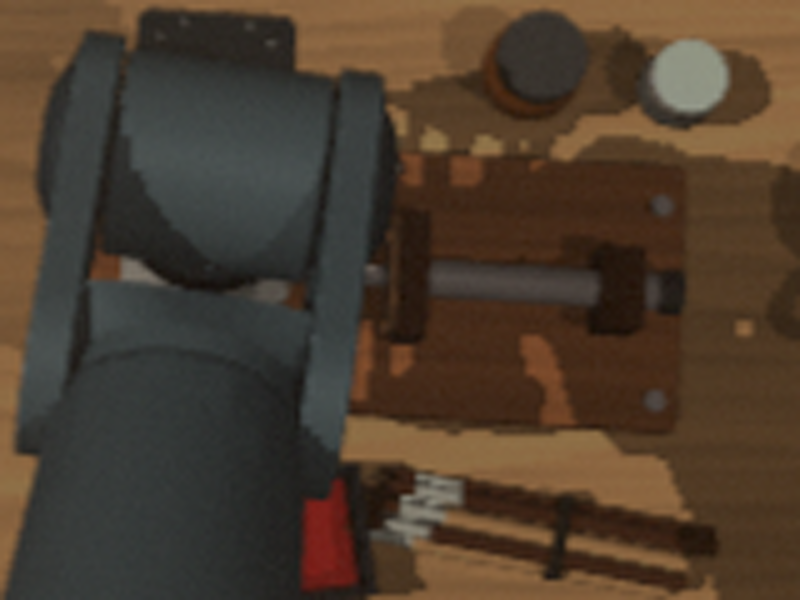

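```bash
python3 - <<'E'
from h import *
r=crop("wrist",340,240,440,315,8,"pics/w6.png")
print(r["cam_to_world"])
E
```

```text
[[ 0.99653571  0.07954419  0.02427542  0.59173978]
 [-0.08315567  0.95760825  0.27581077  0.08621429]
 [-0.00130719 -0.27687392  0.96090537  0.24183949]
 [ 0.          0.          0.          1.        ]]
```

View pics/w6.png

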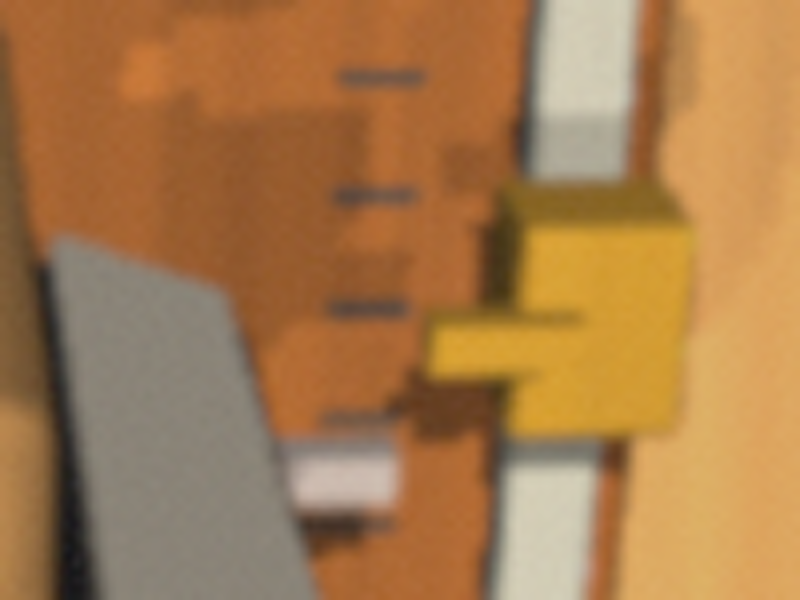

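```bash
python3 - <<'E'
from h import *
r=read_camera("wrist")
f=lambda u,v,z=.036:fat(r,*px(u,v,8,340,240),z)
th=np.radians(85.3);ex=np.array([np.cos(th),np.sin(th)]);ey=np.array([-ex[1],ex[0]]);o=np.array([.5785,-.0799])
for n,a in(("ptr",(430,351)),("pt_u",(430,322)),("pt_l",(430,380)),("idx",(397,485)),("ix_u",(397,460)),("ix_l",(397,511))):
    w=f(*a)[:2]-o; print(n,(w@ex*1000).round(2),(w@ey*1000).round(2))
print(ctrl.state()["position"])
E
```

```text
ptr 75.71 -41.57
pt_u 78.12 -41.41
pt_l 73.27 -41.73
idx 64.32 -39.74
ix_u 66.49 -39.59
ix_l 62.04 -39.89
[0.58442227 0.00734512 0.06246602]
```

>>> drive_tool([
  [0,0,-0.002,0,0,0],
  [0,0,-0.002,0,0,0],
  [0,0,-0.002,0,0,0],
  [0,0,-0.002,0,0,0],
  [0,0,-0.001,0,0,0],
  [0,0,0,0,0,0],
  [0,0,0,0,0,0],
])

```text
t: 9.0
position: [0.5851, 0.0153, 0.0625]
orientation: [[-0.003, 0.996, -0.084], [-0.005, -0.084, -0.996], [-1.0, -0.002, 0.005]]
wrist_force: [-8.3, -12.7, 5.2]
opening: 0.0193
```

```bash
python3 - <<'E'
from h import *
r=crop("wrist",340,240,440,315,8,"pics/w7.png")
s=crop("scene",290,240,370,300,10,"pics/s7.png")
print(r["cam_to_world"],ctrl.state()["position"],ctrl.state()["wrist_force"])
E
```

```text
[[ 0.99653585  0.07943271  0.02463215  0.5924697 ]
 [-0.08314993  0.95715968  0.27736516  0.09449217]
 [-0.00154504 -0.27845249  0.96044876  0.24169406]
 [ 0.          0.          0.          1.        ]] [0.58509886 0.01533304 0.06246659] [ -8.68618617 -13.64696097   4.99301729]
```

View pics/w7.png

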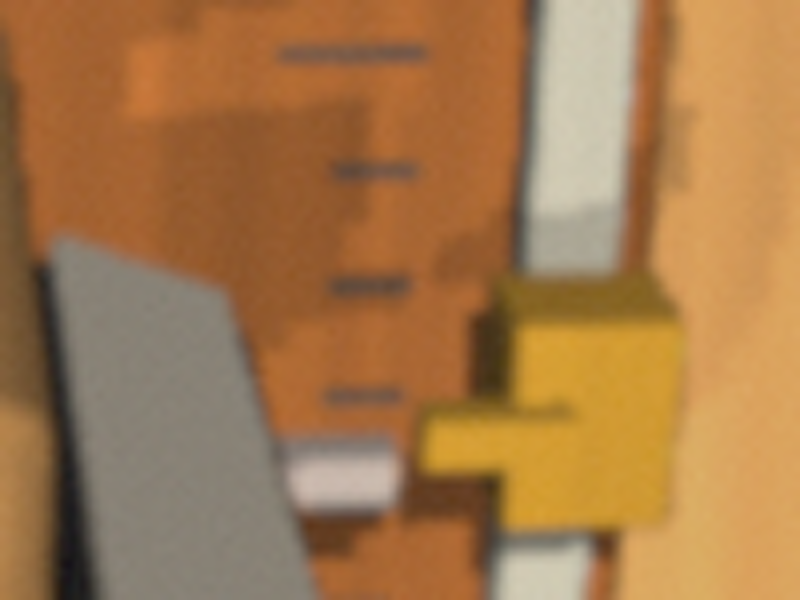

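View pics/s7.png

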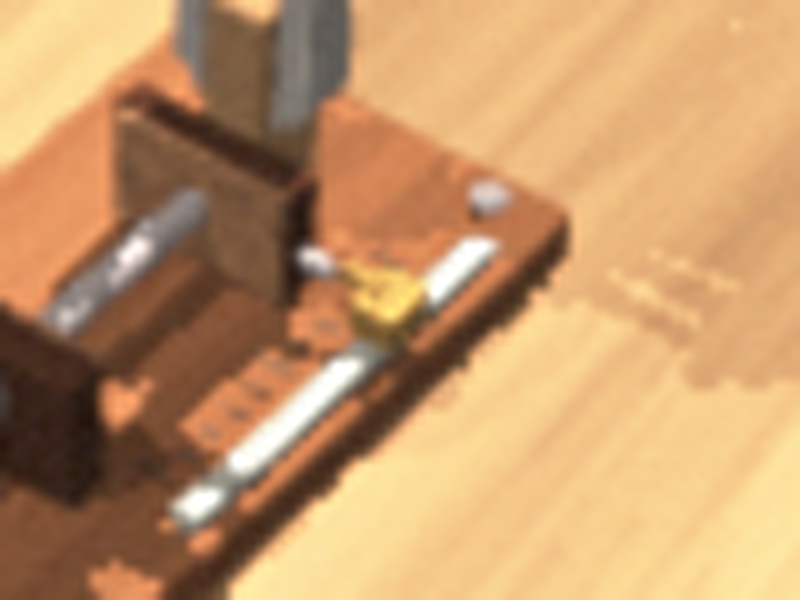

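```bash
cat > m.py <<'E'
from h import *
def rel(r,p,i,z=.036):
    th=np.radians(85.3);ex=np.array([np.cos(th),np.sin(th)]);o=np.array([.5785,-.0799])
    g=lambda a:((fat(r,*px(*a,8,340,240),z)[:2]-o)@ex*1000).round(2)
    return g(p),g(i),g(p)-g(i)
E
python3 - <<'E'
from m import *
r=read_camera("wrist")
print(rel(r,(425,445),(397,485)),rel(r,(422,416),(397,460)),rel(r,(422,474),(397,512)))
print(ctrl.state()["position"],ctrl.state()["wrist_force"])
E
```

```text
(np.float64(75.7), np.float64(72.29), np.float64(3.4099999999999966)) (np.float64(78.2), np.float64(74.46), np.float64(3.740000000000009)) (np.float64(73.2), np.float64(69.92), np.float64(3.280000000000001))
[0.58507374 0.01535291 0.06243884] [ -9.73810398 -12.71182248   5.01409982]
```

>>> drive_tool([
  [0,0,-0.001,0,0,0],
  [0,0,-0.001,0,0,0],
  [0,0,-0.0008,0,0,0],
  [0,0,0,0,0,0],
  [0,0,0,0,0,0],
])

```text
t: 9.65
position: [0.5853, 0.0179, 0.0625]
orientation: [[-0.003, 0.996, -0.084], [-0.005, -0.084, -0.996], [-1.0, -0.002, 0.006]]
wrist_force: [-8.3, -13.3, 4.8]
opening: 0.0198
```

```bash
python3 - <<'E'
from h import *
r=crop("wrist",365,270,415,307,16,"pics/w8.png")
s=crop("scene",290,240,370,300,10,"pics/s8.png")
print(ctrl.state()["position"],ctrl.state()["wrist_force"])
E
```

```text
[0.58530613 0.01792761 0.06245608] [ -8.93656425 -14.36890238   4.88354945]
```

View pics/w8.png

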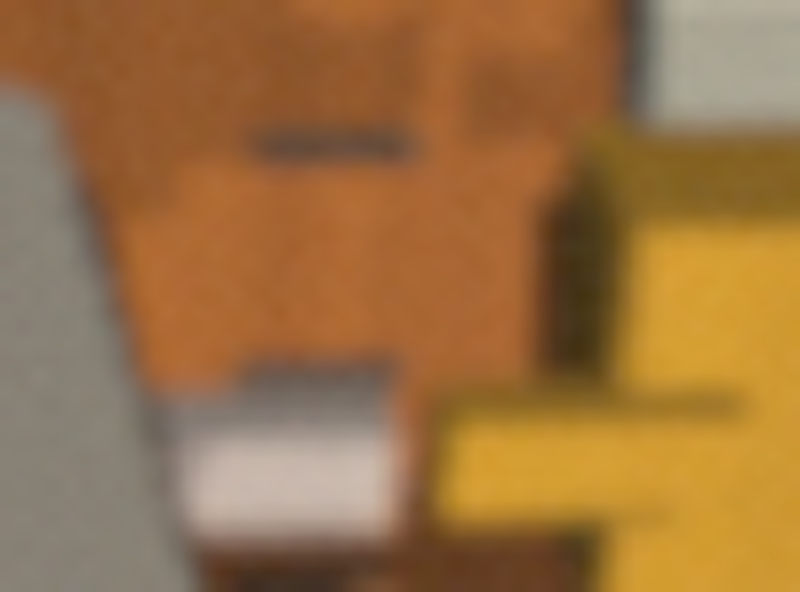

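View pics/s8.png

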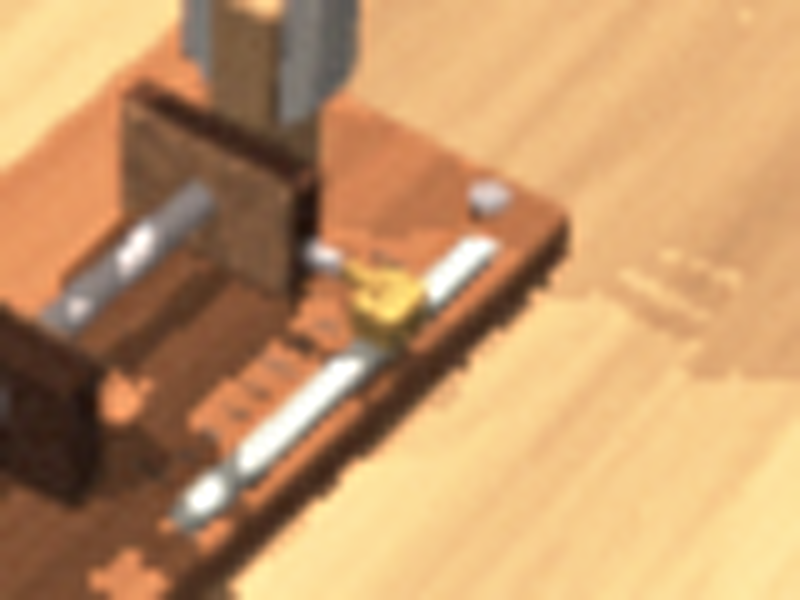

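```bash
python3 - <<'E'
from h import *
r=read_camera("wrist"); c=r["color"].astype(int)
print("cols idx 381..388; ptr 393..400")
for v in range(288,308): print(v,c[v,383:388].mean(0).round(), c[v,395:400].mean(0).round())
print(r["cam_to_world"])
# predicted projections
th=np.radians(85.3);ex=np.array([np.cos(th),np.sin(th)]);ey=np.array([-ex[1],ex[0]]);o=np.array([.5785,-.0799])
P=lambda x,y,z:proj(r,[*(o+ex*x/1000+ey*y/1000),z/1000],True).round(2)
for x,z in((74,38),(78,38),(78,36),(78,34),(78,35),(76,36),(76,38)): print(x,z,P(x,-37,z),P(x,-44,z))
E
```

```text
cols idx 381..388; ptr 393..400
288 [173. 105.  52.] [143.  87.  44.]
289 [173. 103.  51.] [143.  87.  44.]
290 [174. 104.  51.] [143.  87.  45.]
291 [164. 101.  55.] [142.  86.  44.]
292 [135.  91.  64.] [141.  87.  42.]
293 [112.  91.  79.] [139.  91.  41.]
294 [116. 103.  94.] [135.  96.  36.]
295 [127. 116. 109.] [145. 108.  39.]
296 [145. 134. 125.] [179. 133.  44.]
297 [173. 159. 149.] [205. 152.  48.]
298 [194. 177. 166.] [213. 158.  51.]
299 [200. 183. 171.] [213. 158.  49.]
300 [200. 183. 172.] [212. 157.  50.]
301 [198. 180. 167.] [201. 148.  49.]
302 [180. 160. 147.] [165. 119.  45.]
303 [144. 120. 105.] [121.  82.  37.]
304 [105.  76.  59.] [101.  62.  32.]
305 [80. 55. 37.] [100.  62.  34.]
306 [79. 57. 43.] [101.  63.  34.]
307 [99. 65. 44.] [112.  68.  37.]
[[ 0.99653415  0.07942825  0.02471513  0.59270027]
 [-0.08316924  0.95707404  0.27765475  0.0971384 ]
 [-0.00160058 -0.27874797  0.96036295  0.24166649]
 [ 0.          0.          0.          1.        ]]
74 38 [385.25 302.98] [396.34 302.72]
78 38 [385.65 297.17] [396.82 296.94]
78 36 [385.17 295.77] [396.25 295.54]
78 34 [384.69 294.38] [395.69 294.16]
78 35 [384.93 295.07] [395.97 294.85]
76 36 [384.97 298.66] [396.02 298.43]
76 38 [385.45 300.09] [396.58 299.84]
```

>>> drive_tool([
  [0,0,0,0,0,0],
  [0,0,0,0,0,0],
  [0,0,0,0,0,0],
  [0,0,0,0,0,0],
  [0,0,0,0,0,0],
])

```text
t: 10.3
position: [0.5853, 0.0179, 0.0625]
orientation: [[-0.003, 0.996, -0.084], [-0.005, -0.084, -0.996], [-1.0, -0.002, 0.006]]
wrist_force: [-8.6, -12.4, 5.2]
opening: 0.0198
```

```bash
python3 - <<'E'
from h import *
r=crop("wrist",340,240,440,315,8,"pics/w9.png"); c=r["color"].astype(int)
print([c[v,383:388,1].mean().round() for v in range(290,308)],[c[v,395:400,1].mean().round() for v in range(290,308)])
s=crop("scene",140,180,380,360,3.3,"pics/s9.png")
print(ctrl.state()["t"],ctrl.state()["position"],ctrl.state()["wrist_force"])
E
```

```text
[np.float64(105.0), np.float64(101.0), np.float64(91.0), np.float64(92.0), np.float64(105.0), np.float64(117.0), np.float64(134.0), np.float64(158.0), np.float64(177.0), np.float64(183.0), np.float64(184.0), np.float64(179.0), np.float64(160.0), np.float64(120.0), np.float64(76.0), np.float64(54.0), np.float64(57.0), np.float64(65.0)] [np.float64(87.0), np.float64(86.0), np.float64(88.0), np.float64(92.0), np.float64(96.0), np.float64(108.0), np.float64(133.0), np.float64(152.0), np.float64(158.0), np.float64(158.0), np.float64(158.0), np.float64(148.0), np.float64(118.0), np.float64(82.0), np.float64(64.0), np.float64(61.0), np.float64(62.0), np.float64(68.0)]
10.4 [0.58531985 0.01790267 0.06245521] [ -8.47860622 -12.44962938   5.22822213]
```

View pics/s9.png

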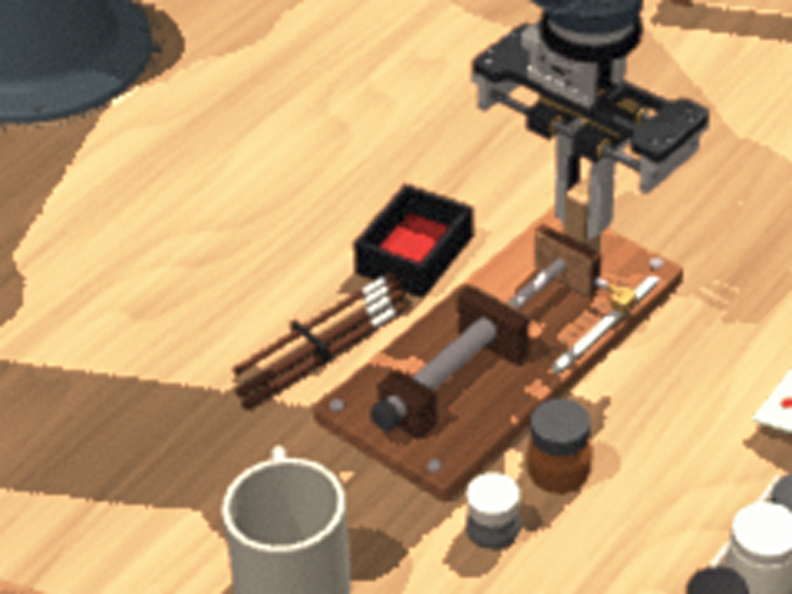

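View pics/w9.png

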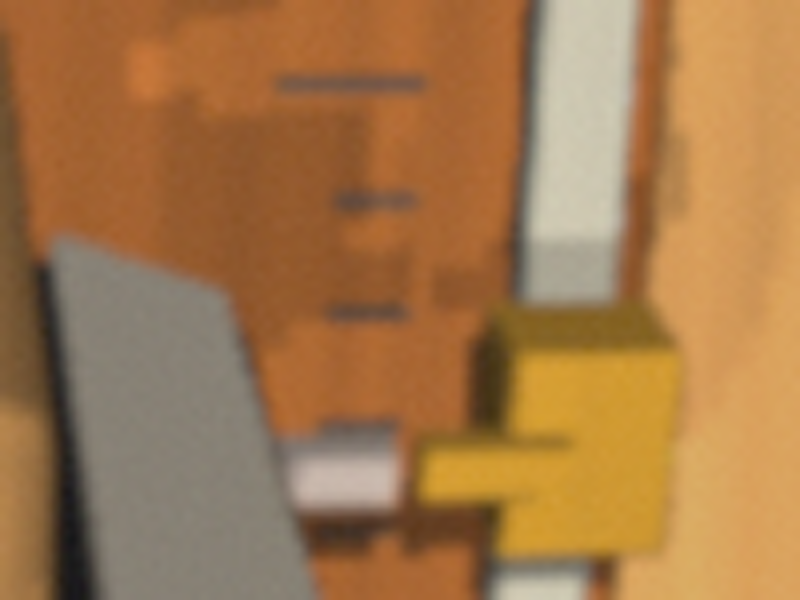

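```bash
python3 -c "
from workcell import ctrl
print(ctrl.sign_off())"
```

```text
the job is handed in; nothing more can be done
None
```

The clamp is set: I pushed the jaw home, pulled it out to the brass pointer, and handed the job in while still holding it there. The clock read 10.4 s.

- **Seating:** I pinched the post and pushed the jaw in about 14 mm. It stopped dead while the push rose from about 5 N to 14 N, and the picture showed the jaws closed together.
- **Pulling out:** I drew the rod out against the spring to about 74 mm. Over the last 0.5 s check the hand stayed still, pulling about 12 to 14 N.
- **Alignment:** The last wrist-camera view puts the index level with the pointer, at most about 0.3 mm short.
- **Where checks disagreed:** By the hand's travel alone the jaw would be about 75 mm out. The pictures show roughly 1 mm of give between grip and post, so I set it by the pictures. One reading of the index's edges put it about 0.3 mm past the pointer instead, but a scale mark behind the index had spoiled that reading.
- **Surroundings:** The pointer read the same place before and after. In the last scene view the box, brushes, jar, pot and mug looked undisturbed. The hand rest was outside that view, well away from the arm's path.

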